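# Reset a jam-nutted hold-down screw on a drilling fixture

### The arm

A 6-joint arm with a two-finger parallel gripper is mounted at the origin on the work surface. World frame = base frame: x ahead of the robot, y to its left, z up, the work surface at z = 0. Lengths are in mm, angles in degrees, forces in N, time in s.
With the tool pointing down it reaches from about 350 to 850 mm from the base axis. Payload 8.1 kg.
Tool frame: the origin (TCP) lies midway between the tips of the shut fingers; the grasp point (between the pads) lies grip_depth behind it (grip_depth is the distance from the TCP to the grasp point, in mm); z points along the fingers, y is the line along which they close (so a half turn about z gives the same grasp; the last joint's range is limited). The gripper opens to 85 mm and grips with 20 to 120 N. Pads are 22 mm wide; open, the fingers measure 114 mm over their backs; the gripper's body (76 mm by 85 mm) begins 54 mm behind the grasp point. The pads swing forward as they close: fully open they stand 13 mm farther back than shut.
Start: joints at [-76.971, 7.471, 85.268, -0, 87.261, -4.893], TCP at [184.655, -570.884, 231.292] pointing down, gripper open.
Joint ranges: [-169.43, 169.43], [-51.17, 129.36], [1.28, 143.12], [-76.62, 256.62], [0, 156.53], [-152.29, 152.29]. Speed limits (degrees/s): [136.94, 136.94, 159.86, 180, 180, 180].

### API

Orientations are given as [roll, pitch, yaw] about the fixed x, y, z axes, in that order (R = Rz(yaw) Ry(pitch) Rx(roll)).
In Python, from bench import sense, snapshot, hand_in, grip_depth gives the robot as it stands. The module is installed in compiled form; this text tells all that it offers.
- The arm moves only by the tool apply_moves, never from a script. Its argument "series" is text: rows parted by semicolons, each of 5 numbers parted by spaces: the shift along the tool's x, y, z each as a share of 0.3 m, from -1 to 1, then the turn about the tool's z as a share of 2 rad, from -1 to 1, then the gripper's target within -1 to 1 (shut at 1, half-way at 0, fully open at -1). In form: tx ty tz twist gripper; .... A call has 1 to 5 rows; each row shifts and turns the commanded pose from where the row before left it, along the tool's axes as they then stand; what a row does not reach is not made up. A row lasts 1/12 s, in which the tool goes at most 41.7 mm and 7.16 degrees, less where a joint would pass 70% of its speed; a pose out of reach is approached as far as the arm can. A call with a number of a shift or a turn outside -1 to 1 is refused whole. A call with a gripper value outside its range is refused whole. The fingers move at their own pace and stop on an object; "squeeze" is the grip in N (left out, the last holds). Time passes only in rows, so rows that do not move let the fingers close. It gives the time, the measured TCP pose, the force, the opening and the grip force at its end, in the units of the state.
- sense(): the state, without advancing time (a new reading comes with each control period).
- snapshot(name): name is "side" or "top"; returns a dict with "frame" (384x512x3 uint8, blue, green, red), "depth" (384x512 float32, mm along the optical axis (not along the pixel's ray), 0 where there is no reading), "intrinsics" (3x3 intrinsics, pixels), "extrinsics" (4x4, takes a point from camera to world coordinates). Camera axes: x right, y down, z forward; pixel columns grow to the right and rows downward; lengths in mm; the calibration is good to about 2 mm. A picture is of the moment at which its call begins.
- hand_in(): hands the job in; it is judged then, once.
The state is a dict: "time": time; "joint_pos": joint angles; "qd": joint speeds; "joint_efforts": joint torques, N m; "tool_pos": TCP position; "tcp_rot": TCP orientation; "ft_force": force on the tool from outside, world axes, zero at the start; "wrist_torque": the same for the moment, N m; "finger_gap": finger opening in mm; "grip_force": force on a finger pad.
Only numpy, scipy, OpenCV 4.12 (cv2) and the standard library are available. Lean on these libraries where they do the work, as an engineer would, in place of code of your own. Each camera call takes 0.05 s, during which the arm holds its last target. There are 200 camera calls.

### The job

The hold-down foot of the drilling fixture has come clear of the casting. Loosen the jam nut by its lever until it is quite free, turn the adjuster screw above it clockwise by its crank until you feel the foot bear snugly on the casting (about 50 N at the foot, never forced hard), then tighten the jam nut firmly again, about as tight as you found it, without overtightening, and let go. Do not force the screw round while the nut is tight, and leave the loose things lying about where they are.

Things in the scene. Friction and masses are not known exactly. Their poses are not given: they have to be found in the camera images.
- fixture: Fixed drilling fixture: brown block 260 x 260 x 50 mm with a steel C-bracket whose 36 mm wide arm (top 125 mm above the table) ends in a 42 mm boss over a dark grey casting. Origin: on the table, exactly below the upright common axis of screw and nut, which runs through the boss. z up; x (yaw within 0.35 rad) points away from the robot, to the bracket's column 100 mm behind the axis.
- screw (a joint): Turn of the adjuster screw, rad, 0 to 0.3 at the start, limit 2.3. Positive is clockwise from above and drives the foot down 4 mm per rad; the captive screw itself does not rise. Crank bar 160 to 170 mm above the table, over the nut. With the nut free it turns against 0.45 Nm of friction (less is read when halted) and stays put below 100 N of foot force; a tight nut holds it with 0.7 Nm more.
- screw_knob (a point): Top centre, 205 mm above the table, of the upright black knob (14 mm diameter, free from 170 mm up) on the screw's crank, 38 mm from the axis: handle of the screw. Starts toward the robot and goes clockwise from above round the left side, 0.25 to 1.5 rad until touch. Then the torque rises 0.04 Nm (1 N at the knob, if the grip does not twist it too) per 10 N at the foot: 0.2 Nm over idle is right.
- nut (a joint): Turn of the jam nut, rad: 0 to 0.12 (tight) at the start, limits -1.2 and 1.3. Positive is counter-clockwise from above and loosens; free above about 0.7, below that each rad adds about 140 N of locking force. Steel hexagon, 34 mm across flats, on the boss, with a lever (bar top 139 mm above the table). Friction 0.5 Nm (less when halted): it stays put up to about 120 N of locking force.
- nut_knob (a point): Top centre, 175 mm above the table, of the upright black knob (14 mm diameter, free from 139 mm up) on the nut's lever, 75 mm from the axis: handle of the nut. It starts to the right, toward the robot; loosening takes it away from the robot. Tightening, the torque rises 0.04 Nm (0.5 N at the knob, if the grip does not twist it too) per 10 N of locking: 0.35 Nm over idle is firm, 0.7 overdone.
- foot: Steel foot, a disc 28 mm wide and 6 mm thick below the bracket's boss; it does not turn. Origin: centre of its underside, 86 mm above the table at screw angle 0. It must bear on the casting's round boss (46 mm wide), whose rough top lies 80 to 84 mm above the table, varying. From touch its force climbs about 350 N per rad of screw. Wanted: about 50 N (25 to 75); 120 N cracks the casting.
- shoe: Brass locking shoe (8 x 10 x 10 mm) hidden in the boss, which the nut draws against the screw's shank. Origin: on its face toward the screw, mid-width, at its underside. Its contact force is the locking force: about 80 to 100 N at the start, 0 with the nut free, 50 to 130 N wanted at the end; 180 N is too much.
- strap: Bystander, to be left alone: loose steel strap clamp bar (90 x 28 x 14 mm) lying on the block's top, behind and to the left of the bracket. Origin: centre of its underside.
- bolt: Bystander, to be left alone: steel hex bolt standing on its 26 mm head on the block, 55 mm tall, about 75 mm from the screw axis, left and toward the robot. Origin: centre of its underside.
- step_block: Bystander, to be left alone: dark steel step block, 44 x 30 x 36 mm, on the table left of the fixture. Origin: centre of its underside.
- wrench: Bystander, to be left alone: steel wrench, 180 mm long, on the table right of the fixture. Origin: centre of its underside.
- screwdriver: Bystander, to be left alone: black-handled screwdriver, 200 mm long, on the table left of the fixture. Origin: centre of its underside.
- cup: Bystander, to be left alone: small clear plastic cup, 68 mm wide, 45 mm tall, on the table right of the fixture. Origin: centre of its underside.
- oil: Bystander, to be left alone: grey plastic oil bottle, 56 mm wide, 130 mm tall, on the table left of the fixture. Origin: centre of its underside.

How it is judged (in metres and radians):
On the way, in this order (a step that is already met when the one before it is completed fails the run):
1. the jam nut is loosened until it no longer grips the screw (contact force between shoe and anything else below 2 N), for 0.2 s.
2. with the nut free, the screw is turned until the foot bears on the casting with 25 to 75 N (contact force between shoe and anything else below 2 N and contact force between foot and anything else between 25 and 75 N), for 0.3 s.
3. the jam nut is tight again, locking force above 50 N (contact force between shoe and anything else above 50 N), for 0.2 s.
At the end, for the whole second after the job is handed in: The foot bears on the casting with 25 to 75 N, the jam nut is tight with a locking force of 50 to 130 N, and both are at rest and let go (contact force between foot and anything else between 25 and 75 N and contact force between shoe and anything else between 50 and 130 N and velocity of joint nut between -0.05 and 0.05 rad/s and velocity of joint screw between -0.05 and 0.05 rad/s); the robot touches nothing.
It fails at once if the casting is pressed with more than 120 N (contact force between foot and anything else above 120 N).
It fails at once if the nut is overtightened: locking force above 180 N (contact force between shoe and anything else above 180 N).
It fails at once if the screw is forced round (faster than 0.15 rad/s) while the nut grips it with more than 40 N (contact force between shoe and anything else above 40 N and (velocity of joint screw above 0.15 rad/s or velocity of joint screw below -0.15 rad/s)).
It fails at once if a loose bystander is moved by more than 20 mm (distance of any of strap, bolt, step_block, wrench, screwdriver, cup, oil from where it was at the start of the episode above 0.02 m).
It also fails if it takes over 72 s, if anything falls off the work surface, if the arm or the gripper's body presses on something with over 40 N, if the wrist force passes 120 N, or if a joint passes its speed limit or range.

## Working session

There is one attempt and no reset: what is moved stays moved. The work goes in short steps, Python scripts to look and compute and a tool call to move; the robot and the scene stay as the last step left them, time stands still between calls to the robot, and variables do not carry over. Pictures are saved under pics/ and viewed, at most 10 in all, crops included, and the job is handed in when it is done.

Besides the shell and the picture viewer there is one more tool, called after ">>>" in YAML: its name, and indented under it one key for each argument. apply_moves: Moves the arm, as the interface text tells. Its arguments: {"type":"object","properties":{"series":{"type":"string"},"squeeze":{"type":"number"}},"required":["series"]}

```bash
mkdir -p pics; cat > h.py <<'E'
import numpy as np,cv2
from bench import sense,snapshot,hand_in,grip_depth
def world(s,u,v,z=None,d=None):
    K=s["intrinsics"];E=s["extrinsics"]
    r=np.linalg.inv(K)@np.array([u,v,1.])
    if d is not None: return (E@np.append(r*d,1))[:3]
    o=E[:3,3];w=E[:3,:3]@r
    return o+w*(z-o[2])/w[2]
E
python3 - <<'E'
from h import *
print(grip_depth if not callable(grip_depth) else grip_depth())
print(sense())
ims=[]
for n in("top","side"):
    s=snapshot(n);np.savez(f"{n}0.npz",**s);cv2.imwrite(f"pics/{n}0.png",cv2.resize(s["frame"],(800,600)))
    print(n,s["extrinsics"].round(2).tolist(),s["intrinsics"].tolist())
E
```

```text
18.700000000000003
{'time': 0.0, 'joint_pos': array([-7.69720198e+01,  7.51503239e+00,  8.53308086e+01, -1.87080172e-03,
        8.72622572e+01, -4.89392136e+00]), 'qd': array([-0.07371312, -0.06802548,  0.0083327 , -0.05973754, -0.01893651,
        0.08388882]), 'joint_efforts': array([ 2.26198740e-04, -5.69389236e+01, -5.00556171e+01, -2.00746704e-04,
        1.48290658e-02, -1.51521232e-05]), 'tool_pos': array([ 184.50538797, -570.33193011,  230.23057697]), 'tcp_rot': array([-1.79892137e+02, -7.36029587e-03,  1.79219857e+01]), 'ft_force': array([-0.53803261,  0.05085917, -0.72643419]), 'wrist_torque': array([-0.01598717, -0.02365483,  0.02043032]), 'grip_force': 0.0, 'finger_gap': 85.2874159276041}
top [[-0.03, -1.0, 0.05, 515.19], [-1.0, 0.03, -0.02, 62.75], [0.01, -0.05, -1.0, 1120.67], [0.0, 0.0, 0.0, 1.0]] [[440.2364155572197, 0.0, 261.7533693294593], [0.0, 440.2364155572197, 189.2342302929273], [0.0, 0.0, 1.0]]
side [[0.99, -0.07, 0.07, 492.29], [-0.1, -0.69, 0.72, -709.34], [-0.0, -0.72, -0.69, 876.02], [0.0, 0.0, 0.0, 1.0]] [[428.8676174759253, 0.0, 255.87409931853108], [0.0, 428.8676174759253, 185.5974069307194], [0.0, 0.0, 1.0]]
```

View pics/top0.png

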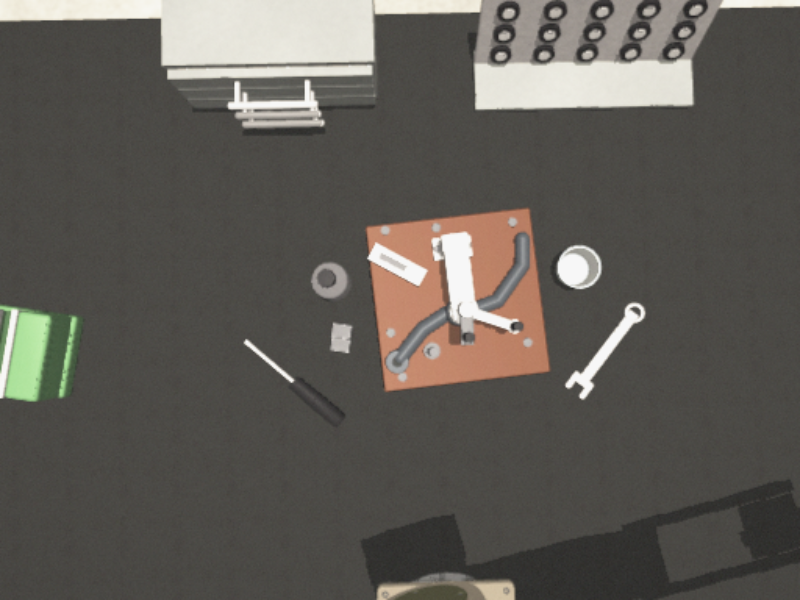

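View pics/side0.png

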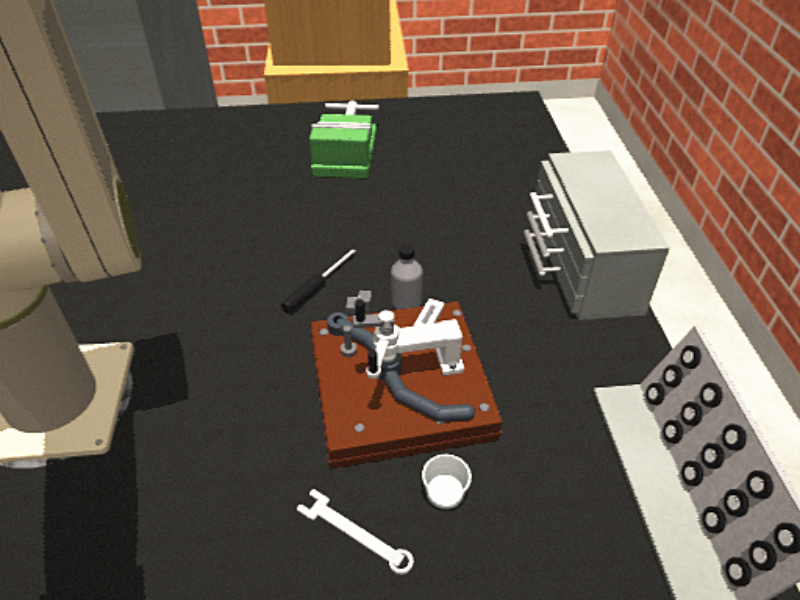

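Top view: the fixture's bracket boss and axis are at about (465,311), the screw knob at (468,337) and the nut knob at (516,326), with the bolt at (432,350) and the oil bottle at (330,280). The side view shows the same knobs at (361,310) and (374,362), with the bolt at (347,340).

```bash
python3 - <<'E'
from h import *
s=dict(np.load("top0.npz"));f=s["frame"].astype(int);d=s["depth"]
vv,uu=np.mgrid[0:384,0:512]
r=np.linalg.inv(s["intrinsics"])@np.stack([uu.ravel()+0.,vv.ravel()+0.,np.ones(uu.size)])
P=(s["extrinsics"][:3,:3]@(r*d.ravel())+s["extrinsics"][:3,3:]).T.reshape(384,512,3)
H=P[...,2]
for n,(u0,u1,v0,v1),z0,z1 in(("screwknob",(285,315,205,230),195,215),("nutknob",(318,345,198,220),165,185),("axis region",(280,315,185,230),155,230)):
    m=np.zeros(H.shape,bool);m[v0:v1,u0:u1]=(H[v0:v1,u0:u1]>z0)&(H[v0:v1,u0:u1]<z1)
    if m.any(): print(n,m.sum(),"uv",uu[m].mean(),vv[m].mean(),P[m].mean(0).round(1),P[m].min(0).round(1),P[m].max(0).round(1))
np.set_printoptions(linewidth=250)
print("heights",H[186:226:1,284:340:2].astype(int))
g=f.sum(2)
print("dark screw",[(uu[m].mean(),vv[m].mean(),m.sum()) for m in[(g<150)&(uu>290)&(uu<310)&(vv>205)&(vv<226)]],"nut",[(uu[m].mean(),vv[m].mean(),m.sum()) for m in[(g<150)&(uu>320)&(uu<340)&(vv>200)&(vv<216)]])
# block edges
hsv=cv2.cvtColor(s["frame"],cv2.COLOR_BGR2HSV);b=(hsv[...,1]>120)&((hsv[...,0]<15)|(hsv[...,0]>170))&(abs(H-50)<8)
c=max(cv2.findContours(b.astype(np.uint8),0,2)[0],key=cv2.contourArea)
box=cv2.boxPoints(cv2.minAreaRect(c));print([world(s,*p,z=50).round(1) for p in box])
E
```

```text
screwknob 37 uv 299.8378378378378 215.59459459459458 [501.  -29.  204.3] [493.9 -35.6 199.4] [506.5 -23.  207.6]
nutknob 35 uv 331.0857142857143 208.68571428571428 [513.6 -99.8 174.4] [ 508.6 -106.6  166.5] [519.5 -93.5 177.8]
axis region 253 uv 298.102766798419 206.19367588932806 [520.9 -28.7 175.8] [490.9 -40.2 157.3] [549.6 -19.6 207.6]
heights [[ 55  54 126 ...  48  48  51]
 [ 46  49 125 ...  50  47  47]
 [ 46  48 126 ...  49  46  50]
 ...
 [ 50  46  48 ...  54  51  51]
 [ 51  48  49 ...  49  52  47]
 [ 49  48  49 ...  50  49  50]]
dark screw [(np.float64(297.0), np.float64(215.0), np.int64(3))] nut [(np.float64(328.0), np.float64(208.5), np.int64(4))]
[array([ 696.2, -139.3,   50. ]), array([ 696.1, -144.2,   50. ]), array([ 681.3, -143.7,   50. ]), array([ 681.4, -138.8,   50. ])]
```

```bash
cat >> h.py <<'E'
def plan(x,y,z,yaw,n,g=0):
    s=sense();p=s["tool_pos"];y0=s["tcp_rot"][2];d=np.array([x,y,z])-p
    dy=(yaw-y0+180)%360-180
    print("from",p.round(1),"yaw",round(y0,1),"delta",d.round(1),round(dy,1))
    for i in range(n):
        a=np.radians(y0+dy*i/n);q=d/n
        print("%.4f %.4f %.4f %.4f %g;"%((q[0]*np.cos(a)+q[1]*np.sin(a))/300,(q[0]*np.sin(a)-q[1]*np.cos(a))/300,-q[2]/300,-np.radians(dy)/n/2,g))
AX=np.array([539.,-29.3])
def tq():
    s=sense();f=s["ft_force"];r=s["tool_pos"][:2]-AX
    print("t%.2f"%s["time"],"p",s["tool_pos"].round(1),"rot",s["tcp_rot"].round(1),"F",f.round(1),"Mz %.3f"%s["wrist_torque"][2],
     "R %.1f ang %.1f"%(np.hypot(*r),np.degrees(np.arctan2(r[1],r[0]))),"Tz %.3f (force part %.3f)"%(r[0]*f[1]/1e3-r[1]*f[0]/1e3+s["wrist_torque"][2],(r[0]*f[1]-r[1]*f[0])/1e3),"gap %.1f grip %.0f"%(s["finger_gap"],s["grip_force"]))
E
python3 -c "
from h import *
plan(513.6,-99.8,231,70,15)"
```

```text
from [ 184.5 -570.4  230.3] yaw 17.9 delta [329.1 470.6   0.7] 52.1
0.1018 -0.0770 -0.0001 -0.0303 0;
0.1062 -0.0707 -0.0001 -0.0303 0;
0.1103 -0.0641 -0.0001 -0.0303 0;
0.1140 -0.0573 -0.0001 -0.0303 0;
0.1173 -0.0503 -0.0001 -0.0303 0;
0.1201 -0.0431 -0.0001 -0.0303 0;
0.1225 -0.0358 -0.0001 -0.0303 0;
0.1244 -0.0283 -0.0001 -0.0303 0;
0.1259 -0.0207 -0.0001 -0.0303 0;
0.1269 -0.0130 -0.0001 -0.0303 0;
0.1275 -0.0053 -0.0001 -0.0303 0;
0.1276 0.0024 -0.0001 -0.0303 0;
0.1272 0.0101 -0.0001 -0.0303 0;
0.1264 0.0178 -0.0001 -0.0303 0;
0.1250 0.0254 -0.0001 -0.0303 0;
```

>>> apply_moves:
  series: "0.102 -0.077 0 -0.03 0; 0.106 -0.071 0 -0.03 0; 0.11 -0.064 0 -0.03 0; 0.114 -0.057 0 -0.03 0; 0.117 -0.05 0 -0.03 0"
  squeeze: 50

```text
time: 0.52
tool_pos: [294.9, -412.6, 230.7]
tcp_rot: [-179.9, -0.0, 35.2]
ft_force: [1.6, 0.7, 0.2]
finger_gap: 42.8
grip_force: 0.0
```

>>> apply_moves:
  series: "0.12 -0.043 0 -0.03 0; 0.122 -0.036 0 -0.03 0; 0.124 -0.028 0 -0.03 0; 0.126 -0.021 0 -0.03 0; 0.127 -0.013 0 -0.03 0"

```text
time: 0.93
tool_pos: [405.1, -256.3, 231.0]
tcp_rot: [-180.0, 0.0, 52.5]
ft_force: [1.1, -0.3, -0.6]
finger_gap: 42.8
grip_force: 0.0
```

>>> apply_moves:
  series: "0.127 -0.005 0 -0.03 0; 0.127 0.002 0 -0.03 0; 0.127 0.01 0 -0.03 0; 0.126 0.018 0 -0.03 0; 0.11 0.022 0 -0.03 0"

```text
time: 1.35
tool_pos: [513.1, -103.8, 231.0]
tcp_rot: [-180.0, -0.0, 69.7]
ft_force: [1.0, 0.1, -0.7]
finger_gap: 42.9
grip_force: 0.0
```

```bash
python3 -c "
from h import *
tq();plan(513.6,-99.8,200,70,1);s=snapshot('side');cv2.imwrite('pics/side1.png',cv2.resize(s['frame'][150:330,140:380],(800,600)))"
```

```text
t1.35 p [ 513.1 -103.8  231. ] rot [-180.    -0.    69.7] F [ 1.   0.1 -0.7] Mz 0.009 R 78.9 ang -109.1 Tz 0.083 (force part 0.074) gap 42.9 grip 0
from [ 513.1 -103.8  231. ] yaw 69.7 delta [  0.5   4.  -31. ] 0.3
0.0131 -0.0032 0.1032 -0.0027 0;
```

View pics/side1.png

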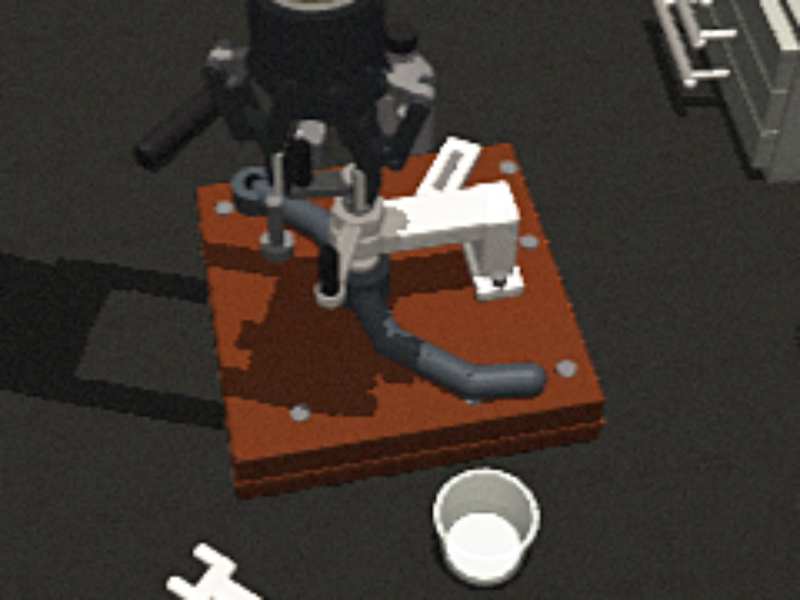

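The crop shows the gripper hovering directly above the nut knob (330,265), clear of the screw knob (297,165). I'll descend and grip.

>>> apply_moves:
  series: "0.013 -0.003 0.09 -0.003 0; 0 0 0.1 0 0; 0 0 0.09 0 0; 0 0 0 0 0; 0 0 0 0 1"

```text
time: 1.82
tool_pos: [511.2, -101.7, 145.6]
tcp_rot: [-179.7, 0.0, 69.8]
ft_force: [0.8, -0.3, 1.1]
finger_gap: 31.9
grip_force: 0.0
```

>>> apply_moves:
  series: "0 0 0 0 1; 0 0 0 0 1; 0 0 0 0 1; 0 0 0 0 1"

```text
time: 2.15
tool_pos: [514.0, -102.7, 149.5]
tcp_rot: [179.8, -0.0, 69.8]
ft_force: [-0.9, -0.2, 5.0]
finger_gap: 12.2
grip_force: 49.5
```

```bash
python3 -c "
from h import *
tq()"
```

```text
t2.15 p [ 514.  -102.7  149.5] rot [179.8  -0.   69.8] F [-0.9 -0.2  5. ] Mz 0.034 R 77.6 ang -108.8 Tz -0.027 (force part -0.061) gap 12.2 grip 50
```

>>> apply_moves:
  series: "0.0012 0.025 0 -0.05 1; 0.0012 0.025 0 -0.05 1; 0.0012 0.025 0 -0.05 1; 0.0012 0.025 0 -0.05 1"

```text
time: 2.48
tool_pos: [543.4, -106.9, 149.5]
tcp_rot: [179.9, 0.0, 93.0]
ft_force: [-5.4, 3.8, 9.0]
finger_gap: 12.4
grip_force: 50.1
```

```bash
python3 -c "
from h import *
tq()"
```

```text
t2.48 p [ 543.4 -106.9  149.5] rot [179.9   0.   93. ] F [-5.4  3.8  9. ] Mz -0.106 R 77.7 ang -86.7 Tz -0.505 (force part -0.400) gap 12.4 grip 50
```

>>> apply_moves:
  series: "0.0012 0.025 0 -0.05 1; 0.0012 0.025 0 -0.05 1; 0.0012 0.025 0 -0.05 1; 0.0012 0.025 0 -0.05 1; 0.0012 0.025 0 -0.05 1"

```text
time: 2.9
tool_pos: [578.7, -96.0, 149.4]
tcp_rot: [179.9, 0.1, 121.7]
ft_force: [-6.4, 2.4, 9.0]
finger_gap: 12.2
grip_force: 50.2
```

```bash
python3 -c "
from h import *
tq()"
```

```text
t2.90 p [578.7 -96.  149.4] rot [1.799e+02 1.000e-01 1.217e+02] F [-6.4  2.4  9. ] Mz -0.182 R 77.6 ang -59.2 Tz -0.514 (force part -0.332) gap 12.2 grip 50
```

>>> apply_moves:
  series: "0 0 0 0 1; 0 0 0 0 1; 0 0 0 0 1"

```text
time: 3.15
tool_pos: [579.8, -95.3, 149.5]
tcp_rot: [179.8, 0.1, 121.4]
ft_force: [3.3, 4.9, 5.0]
finger_gap: 12.7
grip_force: 49.9
```

```bash
python3 -c "
from h import *
tq()"
```

```text
t3.15 p [579.8 -95.3 149.5] rot [1.798e+02 1.000e-01 1.214e+02] F [3.3 4.9 5. ] Mz 0.071 R 77.6 ang -58.3 Tz 0.486 (force part 0.416) gap 12.7 grip 50
```

>>> apply_moves:
  series: "0 0 0 0 0; 0 0 0 0 0; 0 0 0 0 0; 0 0 -0.13 0 0; 0 0 -0.13 0 0"

```text
time: 3.57
tool_pos: [575.3, -95.6, 222.4]
tcp_rot: [-179.7, -0.3, 121.4]
ft_force: [0.6, 0.2, 0.6]
finger_gap: 42.6
grip_force: 0.0
```

```bash
python3 -c "
from h import *
tq()
s=snapshot('top');np.savez('top1.npz',**s)
d=s['depth'];vv,uu=np.mgrid[0:384,0:512]
r=np.linalg.inv(s['intrinsics'])@np.stack([uu.ravel()+0.,vv.ravel()+0.,np.ones(uu.size)])
P=(s['extrinsics'][:3,:3]@(r*d.ravel())+s['extrinsics'][:3,3:]).T.reshape(384,512,3)
m=(abs(P[...,2]-204)<8)&(np.hypot(P[...,0]-501,P[...,1]+29)<18);print(m.sum(),P[m].mean(0))
plan(501,-29,229,180,9)"
```

```text
t3.57 p [575.3 -95.6 222.4] rot [-179.7   -0.3  121.4] F [0.6 0.2 0.6] Mz -0.004 R 75.6 ang -61.3 Tz 0.045 (force part 0.048) gap 42.6 grip 0
38 [500.93686648 -29.20581483 204.21941834]
from [580.1 -96.8 234.7] yaw 121.4 delta [-79.1  67.8  -5.7] 58.6
0.0367 -0.0119 0.0021 -0.0568 0;
0.0378 -0.0077 0.0021 -0.0568 0;
0.0384 -0.0034 0.0021 -0.0568 0;
0.0386 0.0010 0.0021 -0.0568 0;
0.0382 0.0054 0.0021 -0.0568 0;
0.0374 0.0097 0.0021 -0.0568 0;
0.0360 0.0139 0.0021 -0.0568 0;
0.0342 0.0179 0.0021 -0.0568 0;
0.0320 0.0216 0.0021 -0.0568 0;
```

>>> apply_moves:
  series: "0.0367 -0.0119 0 -0.057 0; 0.0378 -0.0077 0 -0.057 0; 0.0384 -0.0034 0 -0.057 0; 0.0386 0.001 0 -0.057 0; 0.0382 0.0054 0 -0.057 0"

```text
time: 4.03
tool_pos: [533.4, -58.3, 225.1]
tcp_rot: [-180.0, 0.0, 154.4]
ft_force: [-0.1, -1.0, 0.1]
finger_gap: 43.1
grip_force: 0.0
```

>>> apply_moves:
  series: "0.0374 0.0097 0 -0.057 0; 0.036 0.0139 0 -0.057 0; 0.0342 0.0179 0 -0.057 0; 0.032 0.0216 0 -0.057 0; 0 0 0 0 0"

```text
time: 4.45
tool_pos: [497.7, -27.4, 225.2]
tcp_rot: [180.0, -0.0, -179.5]
ft_force: [-0.4, 0.6, 0.5]
finger_gap: 42.7
grip_force: 0.0
```

```bash
python3 -c "
from h import *
tq();plan(501,-29,177,180,2)"
```

```text
t4.45 p [497.7 -27.4 225.2] rot [ 180.    -0.  -179.5] F [-0.4  0.6  0.5] Mz -0.044 R 41.4 ang 177.4 Tz -0.067 (force part -0.023) gap 42.7 grip 0
from [497.7 -27.4 225.2] yaw -179.5 delta [  3.3  -1.6 -48.2] -0.5
-0.0055 -0.0027 0.0804 0.0024 0;
-0.0056 -0.0026 0.0804 0.0024 0;
```

>>> apply_moves:
  series: "-0.0055 -0.0027 0.08 0.0024 0; -0.0055 -0.0027 0.08 0.0024 0; 0 0 0 0 0; 0 0 0 0 1; 0 0 0 0 1"

```text
time: 4.87
tool_pos: [502.5, -30.2, 178.3]
tcp_rot: [-180.0, 0.0, 179.5]
ft_force: [0.3, -0.2, 0.7]
finger_gap: 19.5
grip_force: 0.0
```

>>> apply_moves:
  series: "0 0 0 0 1; 0 0 0 0 1; 0 0 0 0 1"

```text
time: 5.12
tool_pos: [502.8, -30.4, 178.9]
tcp_rot: [-179.9, 0.1, 179.6]
ft_force: [-2.0, -3.5, 4.9]
finger_gap: 12.2
grip_force: 49.1
```

```bash
python3 -c "
from h import *
tq()"
```

```text
t5.12 p [502.8 -30.4 178.9] rot [-1.799e+02  1.000e-01  1.796e+02] F [-2.  -3.5  4.9] Mz 0.030 R 36.2 ang -178.3 Tz 0.154 (force part 0.124) gap 12.2 grip 49
```

>>> apply_moves:
  series: "-0.0001 0.005 0 0.02 1; -0.0001 0.005 0 0.02 1; -0.0001 0.005 0 0.02 1; -0.0001 0.005 0 0.02 1"

```text
time: 5.45
tool_pos: [503.2, -25.3, 178.9]
tcp_rot: [-179.9, 0.1, 170.3]
ft_force: [-3.1, -8.1, 4.7]
finger_gap: 12.1
grip_force: 49.3
```

```bash
python3 -c "
from h import *
tq()"
```

```text
t5.45 p [503.2 -25.3 178.9] rot [-1.799e+02  1.000e-01  1.703e+02] F [-3.1 -8.1  4.7] Mz 0.204 R 36.0 ang 173.6 Tz 0.506 (force part 0.302) gap 12.1 grip 49
```

>>> apply_moves:
  series: "0 0.0025 0 0.01 1; 0 0.0025 0 0.01 1; 0 0.0025 0 0.01 1; 0 0.0025 0 0.01 1; 0 0.0025 0 0.01 1"

```text
time: 5.87
tool_pos: [503.9, -21.6, 178.9]
tcp_rot: [-179.9, 0.1, 164.6]
ft_force: [-2.4, -7.4, 5.3]
finger_gap: 12.4
grip_force: 49.4
```

```bash
python3 -c "
from h import *
tq()"
```

```text
t5.87 p [503.9 -21.6 178.9] rot [-1.799e+02  1.000e-01  1.646e+02] F [-2.4 -7.4  5.3] Mz 0.140 R 35.9 ang 167.7 Tz 0.419 (force part 0.278) gap 12.4 grip 49
```

>>> apply_moves:
  series: "0 0.0025 0 0.01 1; 0 0.0025 0 0.01 1; 0 0.0025 0 0.01 1; 0 0.0025 0 0.01 1; 0 0.0025 0 0.01 1"

```text
time: 6.28
tool_pos: [505.0, -18.2, 178.9]
tcp_rot: [-179.9, 0.2, 158.9]
ft_force: [-3.0, -8.5, 5.9]
finger_gap: 12.3
grip_force: 49.4
```

```bash
python3 -c "
from h import *
tq()"
```

```text
t6.28 p [505.  -18.2 178.9] rot [-179.9    0.2  158.9] F [-3.  -8.5  5.9] Mz 0.128 R 35.8 ang 161.8 Tz 0.450 (force part 0.322) gap 12.3 grip 49
```

>>> apply_moves:
  series: "0 0.0025 0 0.01 1; 0 0.0025 0 0.01 1; 0 0.0025 0 0.01 1; 0 0.0025 0 0.01 1; 0 0.0025 0 0.01 1"

```text
time: 6.7
tool_pos: [506.5, -14.7, 178.9]
tcp_rot: [-179.9, 0.2, 153.2]
ft_force: [-3.3, -7.4, 5.3]
finger_gap: 12.3
grip_force: 49.4
```

```bash
python3 -c "
from h import *
tq()"
```

```text
t6.70 p [506.5 -14.7 178.9] rot [-179.9    0.2  153.2] F [-3.3 -7.4  5.3] Mz 0.118 R 35.7 ang 155.9 Tz 0.406 (force part 0.288) gap 12.3 grip 49
```

>>> apply_moves:
  series: "0 0.0025 0 0.01 1; 0 0.0025 0 0.01 1; 0 0.0025 0 0.01 1; 0 0.0025 0 0.01 1; 0 0.0025 0 0.01 1"

```text
time: 7.12
tool_pos: [508.2, -11.5, 178.9]
tcp_rot: [-179.9, 0.2, 147.4]
ft_force: [-3.9, -7.8, 5.8]
finger_gap: 12.2
grip_force: 49.5
```

```bash
python3 -c "
from h import *
tq()"
```

```text
t7.12 p [508.2 -11.5 178.9] rot [-179.9    0.2  147.4] F [-3.9 -7.8  5.8] Mz 0.062 R 35.6 ang 150.0 Tz 0.374 (force part 0.311) gap 12.2 grip 49
```

>>> apply_moves:
  series: "0 0.0025 0 0.01 1; 0 0.0025 0 0.01 1; 0 0.0025 0 0.01 1; 0 0.0025 0 0.01 1; 0 0.0025 0 0.01 1"

```text
time: 7.53
tool_pos: [510.3, -8.5, 178.9]
tcp_rot: [-179.9, 0.2, 141.7]
ft_force: [-4.1, -9.0, 5.9]
finger_gap: 12.2
grip_force: 49.5
```

```bash
python3 -c "
from h import *
tq()"
```

```text
t7.53 p [510.3  -8.5 178.9] rot [-179.9    0.2  141.7] F [-4.1 -9.   5.9] Mz 0.107 R 35.5 ang 144.0 Tz 0.451 (force part 0.344) gap 12.2 grip 50
```

>>> apply_moves:
  series: "0 0.0025 0 0.01 1; 0 0.0025 0 0.01 1; 0 0.0025 0 0.01 1; 0 0.0025 0 0.01 1; 0 0.0025 0 0.01 1"

```text
time: 7.95
tool_pos: [512.7, -5.7, 178.9]
tcp_rot: [-179.9, 0.2, 136.0]
ft_force: [-4.3, -8.6, 5.8]
finger_gap: 12.4
grip_force: 49.5
```

```bash
python3 -c "
from h import *
tq()"
```

```text
t7.95 p [512.7  -5.7 178.9] rot [-179.9    0.2  136. ] F [-4.3 -8.6  5.8] Mz 0.136 R 35.4 ang 138.2 Tz 0.465 (force part 0.329) gap 12.4 grip 50
```

>>> apply_moves:
  series: "0 0.0025 0 0.01 1; 0 0.0025 0 0.01 1; 0 0.0025 0 0.01 1; 0 0.0025 0 0.01 1; 0 0.0025 0 0.01 1"

```text
time: 8.37
tool_pos: [515.2, -3.2, 178.9]
tcp_rot: [-179.9, 0.2, 130.3]
ft_force: [-5.3, -8.8, 6.6]
finger_gap: 12.4
grip_force: 49.7
```

```bash
python3 -c "
from h import *
tq()"
```

```text
t8.37 p [515.2  -3.2 178.9] rot [-179.9    0.2  130.3] F [-5.3 -8.8  6.6] Mz 0.172 R 35.3 ang 132.4 Tz 0.519 (force part 0.348) gap 12.4 grip 50
```

>>> apply_moves:
  series: "0 0.0025 0 0.01 1; 0 0.0025 0 0.01 1"

```text
time: 8.53
tool_pos: [516.2, -2.4, 178.9]
tcp_rot: [-179.9, 0.2, 128.0]
ft_force: [-6.9, -9.1, 7.3]
finger_gap: 12.3
grip_force: 49.7
```

```bash
python3 -c "
from h import *
tq()"
```

```text
t8.53 p [516.2  -2.4 178.9] rot [-179.9    0.2  128. ] F [-6.9 -9.1  7.3] Mz 0.254 R 35.3 ang 130.2 Tz 0.646 (force part 0.392) gap 12.3 grip 50
```

>>> apply_moves:
  series: "0 0.0013 0 0.005 1; 0 0.0013 0 0.005 1"

```text
time: 8.7
tool_pos: [516.7, -1.9, 178.8]
tcp_rot: [-179.9, 0.2, 126.8]
ft_force: [-7.2, -9.7, 8.1]
finger_gap: 12.2
grip_force: 49.8
```

```bash
python3 -c "
from h import *
tq()"
```

```text
t8.70 p [516.7  -1.9 178.8] rot [-179.9    0.2  126.8] F [-7.2 -9.7  8.1] Mz 0.226 R 35.3 ang 129.1 Tz 0.638 (force part 0.413) gap 12.2 grip 50
```

>>> apply_moves:
  series: "0 0 0 0 0; 0 0 0 0 0; 0 0 0 0 0; 0 0 -0.09 0 0; 0 0 -0.09 0 0"

```text
time: 9.12
tool_pos: [515.3, 0.5, 229.9]
tcp_rot: [-179.8, -0.2, 126.9]
ft_force: [-0.5, 0.1, 0.5]
finger_gap: 42.7
grip_force: 0.0
```

```bash
python3 -c "
from h import *
s=snapshot('top')
tq()
d=s['depth'];vv,uu=np.mgrid[0:384,0:512]
r=np.linalg.inv(s['intrinsics'])@np.stack([uu.ravel()+0.,vv.ravel()+0.,np.ones(uu.size)])
P=(s['extrinsics'][:3,:3]@(r*d.ravel())+s['extrinsics'][:3,3:]).T.reshape(384,512,3)
m=(abs(P[...,2]-174)<8)&(np.hypot(P[...,0]-578,P[...,1]+93)<18);print(m.sum(),P[m].mean(0))
plan(579,-94,231,121.4,4)"
```

```text
t9.17 p [5.187e+02 2.000e-01 2.379e+02] rot [179.7   0.2 126.9] F [ 1.9 -0.1  5.2] Mz 0.043 R 35.8 ang 124.5 Tz -0.010 (force part -0.052) gap 42.6 grip 0
0 [nan nan nan]
from [5.187e+02 2.000e-01 2.379e+02] yaw 126.9 delta [ 60.3 -94.2  -6.9] -5.5
-0.0930 -0.0070 0.0057 0.0121 0;
-0.0931 -0.0048 0.0057 0.0121 0;
-0.0932 -0.0025 0.0057 0.0121 0;
-0.0932 -0.0003 0.0057 0.0121 0;<string>:8: RuntimeWarning: Mean of empty slice.
  ret = um.true_divide(
```

>>> apply_moves:
  series: "-0.093 -0.007 0 0.012 0; -0.093 -0.005 0 0.012 0; -0.093 -0.002 0 0.012 0; -0.093 0 0 0.012 0; 0 0 0 0 0"

```text
time: 9.58
tool_pos: [578.8, -97.6, 230.9]
tcp_rot: [180.0, 0.1, 121.2]
ft_force: [0.6, -0.6, 0.2]
finger_gap: 42.7
grip_force: 0.0
```

```bash
python3 -c "
from h import *
tq();plan(579,-94,148,121.4,3)
s=snapshot('side');cv2.imwrite('pics/side2.png',cv2.resize(s['frame'][150:330,140:380],(800,600)))"
```

```text
t9.58 p [578.8 -97.6 230.9] rot [1.800e+02 1.000e-01 1.212e+02] F [ 0.6 -0.6  0.2] Mz -0.028 R 79.1 ang -59.8 Tz -0.013 (force part 0.015) gap 42.7 grip 0
from [578.8 -97.6 230.9] yaw 121.2 delta [  0.2   3.6 -82.9] 0.2
0.0033 0.0023 0.0921 -0.0006 0;
0.0033 0.0023 0.0921 -0.0006 0;
0.0033 0.0023 0.0921 -0.0006 0;
```

View pics/side2.png

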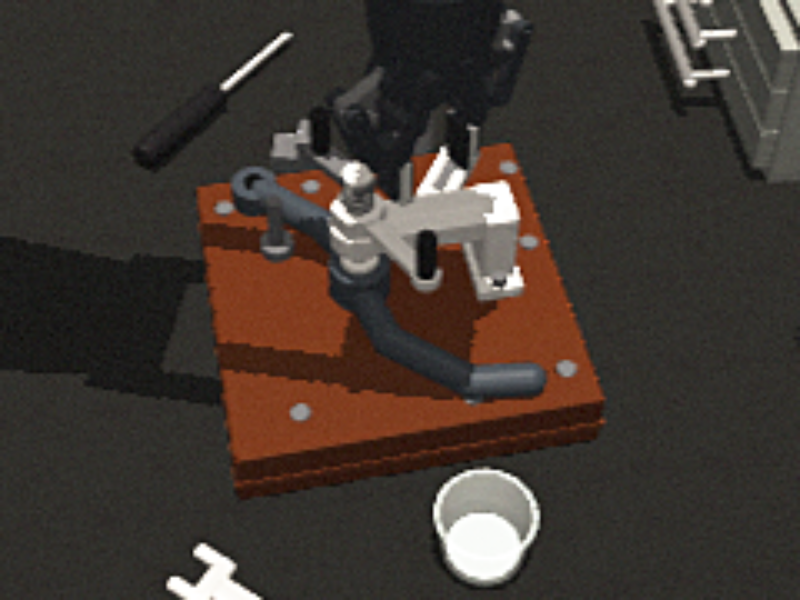

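The nut knob is at (427,250) below the gripper, and the screw knob has moved to the left side at (320,130). I'll descend and grip.

>>> apply_moves:
  series: "0.0033 0.0023 0.092 0 0; 0.0033 0.0023 0.092 0 0; 0.0033 0.0023 0.092 0 0; 0 0 0 0 0; 0 0 0 0 1"

```text
time: 10.05
tool_pos: [575.8, -89.1, 147.1]
tcp_rot: [-179.8, -0.2, 121.5]
ft_force: [1.0, 0.2, 1.1]
finger_gap: 31.9
grip_force: 0.0
```

>>> apply_moves:
  series: "0 0 0 0 1; 0 0 0 0 1; 0 0 0 0 1; 0 0 0 0 1"

```text
time: 10.38
tool_pos: [578.3, -90.3, 150.8]
tcp_rot: [179.9, 0.1, 121.4]
ft_force: [-4.3, 2.4, 7.5]
finger_gap: 11.7
grip_force: 49.5
```

```bash
python3 -c "
from h import *
tq()"
```

```text
t10.38 p [578.3 -90.3 150.8] rot [1.799e+02 1.000e-01 1.214e+02] F [-4.3  2.4  7.5] Mz 0.043 R 72.6 ang -57.2 Tz -0.128 (force part -0.171) gap 11.7 grip 49
```

>>> apply_moves:
  series: "0.0006 -0.0125 0 0.025 1; 0.0006 -0.0125 0 0.025 1; 0.0006 -0.0125 0 0.025 1; 0.0006 -0.0125 0 0.025 1"

```text
time: 10.72
tool_pos: [566.1, -96.6, 150.9]
tcp_rot: [179.7, 0.2, 109.8]
ft_force: [6.1, 0.8, 1.5]
finger_gap: 12.3
grip_force: 49.2
```

```bash
python3 -c "
from h import *
tq()"
```

```text
t10.72 p [566.1 -96.6 150.9] rot [179.7   0.2 109.8] F [6.1 0.8 1.5] Mz 0.128 R 72.6 ang -68.1 Tz 0.562 (force part 0.434) gap 12.3 grip 49
```

>>> apply_moves:
  series: "0.0006 -0.0125 0 0.025 1; 0.0006 -0.0125 0 0.025 1; 0.0006 -0.0125 0 0.025 1; 0.0006 -0.0125 0 0.025 1; 0.0006 -0.0125 0 0.025 1"

```text
time: 11.13
tool_pos: [548.0, -101.3, 150.9]
tcp_rot: [179.6, 0.2, 95.5]
ft_force: [7.9, -3.4, -0.5]
finger_gap: 12.2
grip_force: 49.0
```

```bash
python3 -c "
from h import *
tq()"
```

```text
t11.13 p [ 548.  -101.3  150.9] rot [179.6   0.2  95.5] F [ 7.9 -3.4 -0.5] Mz 0.002 R 72.6 ang -82.8 Tz 0.542 (force part 0.540) gap 12.2 grip 49
```

>>> apply_moves:
  series: "0.0006 -0.0125 0 0.025 1; 0.0006 -0.0125 0 0.025 1; 0.0006 -0.0125 0 0.025 1; 0.0006 -0.0125 0 0.025 1"

```text
time: 11.47
tool_pos: [533.3, -101.6, 150.9]
tcp_rot: [179.5, 0.1, 84.0]
ft_force: [9.8, -5.7, -2.6]
finger_gap: 12.0
grip_force: 49.0
```

```bash
python3 -c "
from h import *
tq()"
```

```text
t11.47 p [ 533.3 -101.6  150.9] rot [1.795e+02 1.000e-01 8.400e+01] F [ 9.8 -5.7 -2.6] Mz -0.064 R 72.6 ang -94.5 Tz 0.674 (force part 0.738) gap 12.0 grip 49
```

>>> apply_moves:
  series: "0.0006 -0.0125 0 0.025 1; 0.0006 -0.0125 0 0.025 1"

```text
time: 11.63
tool_pos: [526.0, -100.7, 150.9]
tcp_rot: [179.5, 0.1, 78.3]
ft_force: [9.4, -7.1, -2.4]
finger_gap: 11.9
grip_force: 48.9
```

```bash
python3 -c "
from h import *
tq()"
```

```text
t11.63 p [ 526.  -100.7  150.9] rot [1.795e+02 1.000e-01 7.830e+01] F [ 9.4 -7.1 -2.4] Mz -0.042 R 72.5 ang -100.3 Tz 0.721 (force part 0.762) gap 11.9 grip 49
```

>>> apply_moves:
  series: "0.0006 -0.0125 0 0.025 1; 0.0006 -0.0125 0 0.025 1; 0.0003 -0.0075 0 0.015 1"

```text
time: 11.88
tool_pos: [516.6, -98.2, 151.0]
tcp_rot: [179.5, 0.1, 70.8]
ft_force: [10.2, -8.9, -4.8]
finger_gap: 12.2
grip_force: 48.9
```

```bash
python3 -c "
from h import *
tq()"
```

```text
t11.88 p [516.6 -98.2 151. ] rot [1.795e+02 1.000e-01 7.080e+01] F [10.2 -8.9 -4.8] Mz -0.073 R 72.5 ang -108.0 Tz 0.828 (force part 0.901) gap 12.2 grip 49
```

>>> apply_moves:
  series: "0 0 0 0 1; 0 0 0 0 0; 0 0 0 0 0; 0 0 0 0 0; 0 0 -0.09 0 0"

```text
time: 12.3
tool_pos: [510.4, -94.8, 170.5]
tcp_rot: [-179.5, 0.0, 71.0]
ft_force: [0.3, 0.3, -1.2]
finger_gap: 42.6
grip_force: 0.0
```

>>> apply_moves:
  series: "0 0 -0.1 0 0; 0 0 -0.1 0 0; 0 0 -0.1 0 0; 0 0 0 0 0; 0 0 0 0 0"

```text
time: 12.72
tool_pos: [515.0, -96.0, 268.3]
tcp_rot: [179.7, -0.0, 71.0]
ft_force: [0.1, 0.2, 0.2]
finger_gap: 43.1
grip_force: 0.0
```

```bash
python3 -c "
from h import *
tq()
s=snapshot('side');cv2.imwrite('pics/side3.png',cv2.resize(s['frame'][150:330,140:380],(800,600)))"
```

```text
t12.72 p [515.  -96.  268.3] rot [179.7  -0.   71. ] F [0.1 0.2 0.2] Mz -0.014 R 70.9 ang -109.8 Tz -0.011 (force part 0.003) gap 43.1 grip 0
```

View pics/side3.png

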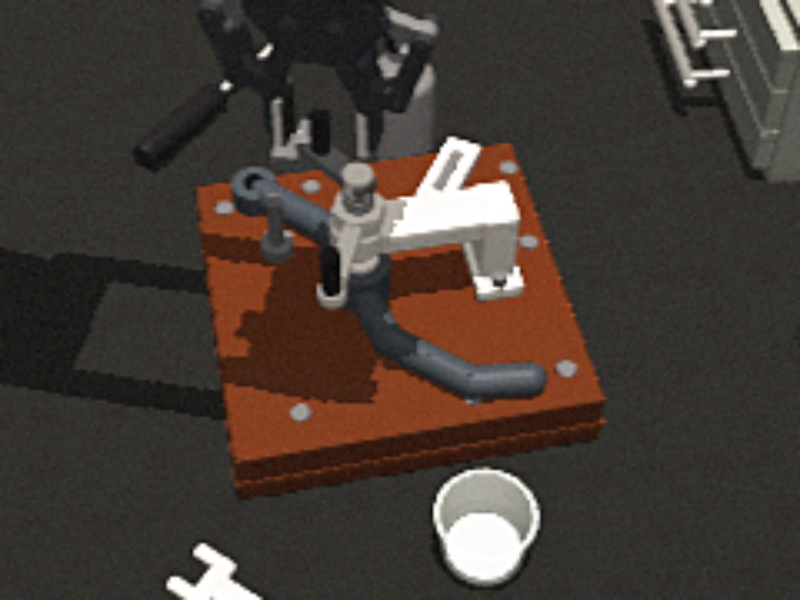

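The nut knob is back near its starting place at (332,270), the screw knob is on the left at (320,130), the gripper is clear, and the loose things haven't moved. I'll hand it in.

```bash
python3 -c "
from h import *
print(hand_in())"
```

```text
the job is handed in; nothing more can be done
None
```

The job is handed in, result not shown: I loosened the nut, turned the screw until the foot bore with roughly 50 N, retightened the nut to roughly 80–90 N of locking force (both estimated from measured torque and turn angle), let go, and left the loose things where they were.

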